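# Nudge the egg cup to the middle of the little cake stand

## Task

The egg cup with its egg stands off-centre and wobbly on the small white cake stand. Without gripping or lifting anything, push it over with light, low taps of your fingertips until it stands upright within a centimetre of the middle of the stand, the egg still sitting in it, so that the glass dome will fit over it later. Leave the stand and the other things on the counter where they are, and finish with the hand clear.

Things in the scene. Friction and masses are not known exactly. Their poses are not given: they have to be found in the camera images.
- stand_top (a point): centre of the flat top of the small round white ceramic cake stand: top disc 140 mm across and 10 mm thick with no lip, its upper face 60 mm above the counter, on a thin stem and a foot 96 mm across. Loose, about 0.95 kg, free to slide on the counter if pushed hard. z points up; its yaw means nothing.
- eggcup: blue china egg cup, loose on the stand, about 0.09 kg (varies), narrow-footed and wobbly; origin at the foot's underside, z up its axis. Pushed at the edge of its wide saucer disc, with the fingertips less than 8 mm above the stand's top, it slides upright; pushed at the bowl or egg, or pressed on the disc from above, it tips. Sliding friction 0.4 to 0.8 times its weight.
- eggcup_foot (a point): centre of the underside of the egg cup's foot, on the stand, at first 26 to 40 mm off its centre, any direction. From below: round foot 24 mm across, 8 mm high; saucer disc 60 mm across, the widest part, 8 to 14 mm up; short stem; bowl widening to 50 mm across at its rim, 38 mm up.
- egg_center (a point): centre of the round lower part of the brown egg (41 mm across, 49.5 mm tall), which sits loose in the egg cup's bowl, about 41 mm above the cup's underside when seated; its top is then about 70 mm above the cup's underside. About 0.06 kg.
- eggcup_seat (a point): point fixed on the egg cup's axis, 41 mm above its underside, where the egg's centre point lies while the egg is seated.
- dome: bystander: glass dome with a knob, 92 mm across, 139 mm tall, standing on the counter; origin at the centre of its underside.
- mill: bystander: turned wooden pepper mill, 56 mm across, 130 mm tall; origin at the centre of its underside.
- bottle: bystander: green glass bottle, 68 mm across, 190 mm tall; origin at the centre of its underside.
- spoon: bystander: steel spoon 140 mm long lying on the counter, along its own x axis; origin under its middle.
- egg: the brown egg itself, loose in the egg cup; origin at the same point as egg_center, z towards its pointed end (up, more or less).
Mind the look-alikes: they are no part of the job. Of the things shaped like the eggcup, the blue one is meant.

How it is judged (in metres and radians):
At the end, for the whole second after the job is handed in: The egg cup stands upright (within 0.06 rad) and at rest on the stand's top, its foot's centre within 10 mm of the centre of the stand, with the egg seated in it (within 8 mm of its seat); the stand is upright and less than 20 mm from where it started (horizontal distance between eggcup_foot and stand_top below 0.0105 m and z of eggcup_foot in the frame of stand_top between -0.003 and 0.003 m and angle between eggcup_foot's own z axis and vertical below 0.06 rad and angle between stand_top's own z axis and vertical below 0.03 rad and distance between egg_center and eggcup_seat below 0.008 m and distance of stand_top from where it was at the start of the episode below 0.02 m and linear speed of eggcup below 0.01 m/s); the robot touches nothing.
It fails at once if the egg cup is lifted off the stand (12 mm), falls from it, or is tipped by more than 0.4 rad (z of eggcup_foot in the frame of stand_top above 0.012 m or z of eggcup_foot in the frame of stand_top below -0.012 m or angle between eggcup_foot's own z axis and vertical above 0.4 rad).
It fails at once if the egg leaves the egg cup (distance between egg_center and eggcup_seat above 0.012 m).
It fails at once if the egg cup (over 15 N) or the egg (over 5 N) is pinched or hit hard (contact force between the fingers and eggcup above 15 N or contact force between the fingers and egg above 5 N).
It fails at once if the stand is pushed away or lifted (20 mm) (distance of stand_top from where it was at the start of the episode above 0.02 m).
It fails at once if a bystander is disturbed (15 mm) (distance of any of dome, mill, bottle, spoon from where it was at the start of the episode above 0.015 m).
It also fails if it takes over 48 s, if anything falls off the work surface, if the arm or the gripper's body presses on something with over 40 N, if the wrist force passes 120 N, or if a joint passes its speed limit or range.

## Robot

A 7-joint arm with a two-finger parallel gripper is mounted at the origin on the work surface. World frame = base frame: x ahead of the robot, y to its left, z up, the work surface at z = 0. Lengths are in mm, angles in rad, forces in N, time in s.
With the tool pointing down it reaches from about 400 to 875 mm from the base axis. Payload 19.3 kg.
Tool frame: the origin (TCP) lies at the very end of the fingers, on their centre line; the grasp point (between the pads) lies 19 mm behind it (grip_point_offset is the distance from the TCP to the grasp point, in mm); z points along the fingers, y is the line along which they close (so a half turn about z gives the same grasp; the last joint's range is limited). The gripper opens to 85 mm and grips with 20 to 120 N. Pads are 22 mm wide; open, the fingers measure 114 mm over their backs; the gripper's body (76 mm by 85 mm) begins 54 mm behind the grasp point. The pads swing forward as they close: fully open they stand 13 mm farther back than shut.
Start: joints at [-0.07, 0.521, -0.036, 1.599, 0.021, 1.021, -0.113], TCP at [624.991, -0.025, 206.391] pointing down, gripper open.
Joint ranges: [-2.91, 2.91], [-0.3, 2.13], [-1.5, 1.42], [0.17, 2.43], [-1.26, 4.41], [0.16, 1.93], [-2.52, 2.52]. Speed limits (rad/s): [1.89, 1.89, 2.39, 2.39, 3.01, 3.01, 3.01].

## Interface

Orientations are given as [roll, pitch, yaw] about the fixed x, y, z axes, in that order (R = Rz(yaw) Ry(pitch) Rx(roll)).
In Python, from workcell import * gives the robot as it stands. The module is installed in compiled form; this text tells all that it offers.
- The arm moves only by the shell command python3 -m pendant 'ROWS' [FORCE]. ROWS is JSON, a list of rows, each a list of 3 entries, a list of its own where there are three numbers: the opening, from -1 (shut) to 1 (fully open), then the shift along the tool's x, y, z in m, then the turn, a rotation vector about the tool's x, y, z in degrees. In form: [[claw, [x, y, z], [ax, ay, az]], ...]. A call has 1 to 5 rows; each row shifts and turns the commanded pose from where the row before left it, along the tool's axes as they then stand; what a row does not reach is not made up. A row lasts 1/12 s, in which the tool goes at most 41.7 mm and 7.16 degrees, less where a joint would pass 70% of its speed; a pose out of reach is approached as far as the arm can. A call with a gripper value outside its range is refused whole. The fingers move at their own pace and stop on an object; FORCE is the grip in N (left out, the last holds). Time passes only in rows, so rows that do not move let the fingers close. It gives the time, the measured TCP pose, the force, the opening and the grip force at its end, in the units of the state.
- state(): the state, without advancing time (a new reading comes with each control period).
- read_camera(name): name is "scene" or "side" or "wrist"; returns a dict with "pixels" (420x560x3 uint8, red, green, blue), "K" (3x3 intrinsics, pixels), "R" (3x3) and "t" (3): a world point X has camera coordinates R X + t; the wrist camera has in their place "T_tool_cam" (4x4, takes a point from camera to tool coordinates, whose origin is the TCP and whose axes are the flange's). Camera axes: x right, y down, z forward; pixel columns grow to the right and rows downward; lengths in mm; the calibration is good to about 2 mm. A picture is of the moment at which its call begins: read the wrist's pose just before it. There is no depth.
- close_job(): hands the job in; it is judged then, once.
The state is a dict: "clock": time; "q": joint angles; "joint_vel": joint speeds; "joint_torque": joint torques, N m; "ee_pos": TCP position; "ee_rot": TCP orientation; "contact_force": force on the tool from outside, world axes, zero at the start; "wrist_torque": the same for the moment, N m; "width": opening from 0.0 (shut) to 1.0 (fully open); "grip_force": force on a finger pad.
Only numpy, scipy, OpenCV 4.12 (cv2) and the standard library are available. Lean on these libraries where they do the work, as an engineer would, in place of code of your own. Each camera call takes 0.05 s, during which the arm holds its last target. There are 200 camera calls.

## Working session

There is one attempt and no reset: what is moved stays moved. The work goes in short steps, Python scripts to look and compute and a shell command to move; the robot and the scene stay as the last step left them, time stands still between calls to the robot, and variables do not carry over. Pictures are saved under pics/ and viewed, at most 10 in all, crops included, and the job is handed in when it is done.

```bash
mkdir -p pics; python3 - <<'E'
from workcell import *
import cv2,numpy as np
s=state();print({k:s[k] for k in('clock','ee_pos','ee_rot','contact_force','width')})
for n in("scene","side","wrist"):
    c=read_camera(n);cv2.imwrite(f"pics/{n}0.png",c["pixels"][:,:,::-1]);print(n,c["K"].tolist(),[np.round(c[k],4).tolist() for k in c if k in("R","t","T_tool_cam")])
a=[cv2.imread(f"pics/{n}0.png") for n in("scene","side")]
E
```

```text
{'clock': 0.0, 'ee_pos': array([ 6.24648764e+02, -4.68913494e-02,  2.05819515e+02]), 'ee_rot': array([-3.14046239e+00,  1.18526196e-04,  1.57078099e+00]), 'contact_force': array([-0.00619431, -0.20676996,  0.07318766]), 'width': 0.997150957071181}
scene [[429.713476842421, 0.0, 279.424197680566], [0.0, 429.713476842421, 213.72387443111117], [0.0, 0.0, 1.0]] [[[0.4844, 0.8746, 0.0184], [0.5719, -0.3007, -0.7632], [-0.662, 0.3802, -0.6459]], [-281.9883, -262.5386, 1483.344]]
side [[474.0106696228133, 0.0, 272.9067689278462], [0.0, 474.0106696228133, 213.27162794830457], [0.0, 0.0, 1.0]] [[[0.7812, -0.6241, -0.016], [-0.3733, -0.4465, -0.8132], [0.5004, 0.6412, -0.5818]], [-460.0587, 295.9793, 746.8879]]
wrist [[314.5109674072203, 0.0, 282.07743143716544], [0.0, 314.5109674072203, 209.1848706412893], [0.0, 0.0, 1.0]] [[[0.0002, -0.9657, -0.2597, 66.0887], [1.0, 0.0004, -0.0006, 1.0376], [0.0007, -0.2597, 0.9657, -167.3201], [0.0, 0.0, 0.0, 1.0]]]
```

View pics/scene0.png

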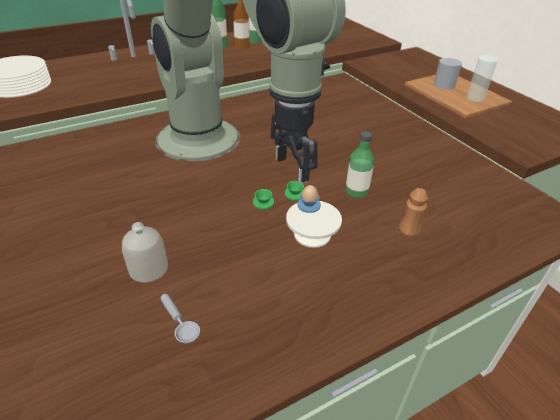

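View pics/side0.png

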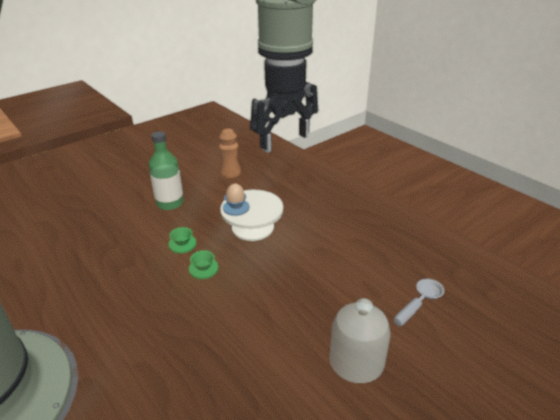

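Candidates, scene pixels: blue cup with egg on the stand (310,203); green cups (264,199) and (295,190), which are look-alikes. In the side view blue is at (236,205), green at (182,240) and (203,265). I choose the blue one. The stand top is at (313,219) in scene and (252,208) in side. Next, one close crop to check.

```bash
python3 - <<'E'
import cv2,numpy as np
a=cv2.imread("pics/scene0.png")[175:255,270:360]; b=cv2.imread("pics/side0.png")[170:250,205:295]
f=lambda i:cv2.resize(i,None,fx=4.4,fy=4.4,interpolation=cv2.INTER_CUBIC)
w=cv2.imread("pics/wrist0.png")
m=np.hstack([f(a),f(b)]);h=cv2.resize(w,(320,240));p=np.zeros((240,m.shape[1],3),np.uint8);p[:,:320]=h
cv2.imwrite("pics/crop0.png",np.vstack([m,p]))
E
```

```text
(no output)
```

View pics/crop0.png

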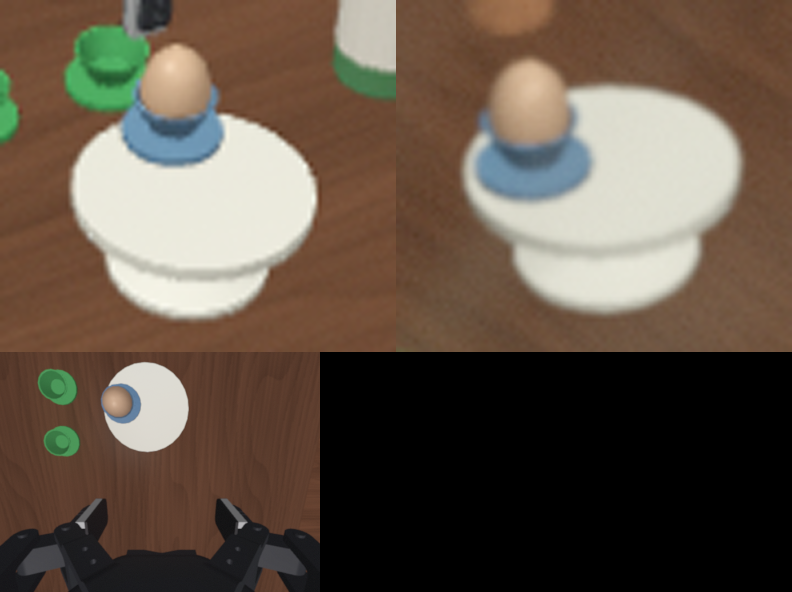

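The crop confirms the blue cup with its egg in it, near the stand's robot-side edge. The wrist view shows both clearly, so I'll fit the circles there and cross-check with the fixed cameras.

```bash
cat > loc.py <<'E'
from workcell import *
import cv2,numpy as np
from scipy.optimize import least_squares
from scipy.spatial.transform import Rotation as Ro
def cam(n):
    s=state();c=read_camera(n)
    if n=="wrist":
        T=np.array(c["T_tool_cam"]);Rt=Ro.from_euler('xyz',s["ee_rot"]).as_matrix()
        Rw=Rt@T[:3,:3];o=Rt@T[:3,3]+s["ee_pos"]
    else: Rw=np.array(c["R"]).T;o=-Rw@np.array(c["t"])
    return c["pixels"],np.array(c["K"]),Rw,o
def bp(uv,K,Rw,o,z):
    d=np.c_[uv,np.ones(len(uv))]@np.linalg.inv(K).T@Rw.T
    return (o+d*((z-o[2])/d[:,2])[:,None])[:,:2]
def big(m):
    n,l,st,_=cv2.connectedComponentsWithStats(m.astype(np.uint8));k=1+np.argmax(st[1:,4])
    c,_=cv2.findContours((l==k).astype(np.uint8),cv2.RETR_EXTERNAL,cv2.CHAIN_APPROX_NONE);return max(c,key=len)[:,0,:].astype(float)
def fit(p,r,p0,tol):
    c=np.array(p0,float)
    for t in(tol*3,tol*1.5,tol,tol,tol):
        q=p[abs(np.hypot(*(p-c).T)-r)<t]
        c=least_squares(lambda c:np.hypot(*(q-c).T)-r,c,loss='soft_l1').x
    return c,len(q),np.std(np.hypot(*(q-c).T)-r)
def locate(n,st0=(690,0),save=None):
    im,K,Rw,o=cam(n)
    if save: cv2.imwrite(save,im[:,:,::-1])
    h=cv2.cvtColor(im,cv2.COLOR_RGB2HSV).astype(int);H,S,V=h[...,0],h[...,1],h[...,2]
    blue=(H>95)&(H<125)&(S>85)&(V>60)
    # restrict to neighbourhood of the stand
    gy,gx=np.mgrid[:420,:560];W=bp(np.c_[gx.ravel(),gy.ravel()].astype(float),K,Rw,o,60).reshape(420,560,2)
    near=np.hypot(W[...,0]-st0[0],W[...,1]-st0[1])<110
    white=(S<45)&(V>140)
    wb=big((white|blue)&near);pb=big(blue&near)
    s=fit(bp(wb,K,Rw,o,60),70,st0,5)
    pz=bp(pb,K,Rw,o,74);c=fit(pz,30,pz.mean(0),4)
    print(n,"stand",s[0].round(1),s[1],round(s[2],2),"cup",c[0].round(1),c[1],round(c[2],2),"rel",(c[0]-s[0]).round(1))
    return s[0],c[0]
E
python3 - <<'E'
from loc import *
im,K,Rw,o=cam("wrist")
print(bp(np.array([[258.,97]]),K,Rw,o,60))
st=bp(np.array([[258.,97]]),K,Rw,o,60)[0]
for n in("wrist","scene","side"):locate(n,st)
for n,(u,v) in {"bottle":(359,193),"mill":(411,232),"g1":(264,205),"g2":(295,196)}.items():
    i,K,Rw,o=cam("scene") if n=="bottle" else (i,K,Rw,o);print(n,bp(np.array([[u,v]]),K,Rw,o,0).round())
E
```

```text
[[602.77675465  91.12907469]]
wrist stand [600.1  87.9] 417 0.61 cup [562.2  95.7] 170 0.92 rel [-38.    7.8]
scene stand [601.6  85.8] 96 1.89 cup [562.8  94.5] 41 1.48 rel [-38.8   8.8]
side stand [598.2  87. ] 79 1.51 cup [524.3 109.9] 16 1.69 rel [-73.9  22.9]
bottle [[513. 305.]]
mill [[714. 324.]]
g1 [[433.  33.]]
g2 [[438. 131.]]
```

Fit: stand centre about (600.5, 87), cup offset about (-38.3, +8.2), with wrist and scene agreeing (the side fit of the cup was bad). I'll push along heading -12° with the two fingertips slightly apart as a shallow cradle. First I turn the tool +102° about its z.

```bash
python3 -m pendant '[[-0.44,[0,0,0],[0,0,7]],[-0.44,[0,0,0],[0,0,7]],[-0.44,[0,0,0],[0,0,7]],[-0.44,[0,0,0],[0,0,7]],[-0.44,[0,0,0],[0,0,7]]]' 20
python3 -m pendant '[[-0.44,[0,0,0],[0,0,7]],[-0.44,[0,0,0],[0,0,7]],[-0.44,[0,0,0],[0,0,7]],[-0.44,[0,0,0],[0,0,7]],[-0.44,[0,0,0],[0,0,7]]]'
python3 -m pendant '[[-0.44,[0,0,0],[0,0,7]],[-0.44,[0,0,0],[0,0,7]],[-0.44,[0,0,0],[0,0,7]],[-0.44,[0,0,0],[0,0,7]],[-0.44,[0,0,0],[0,0,4]]]'
cat > plan.py <<'E'
from loc import *
def tool():
    s=state();R=Ro.from_euler('xyz',s["ee_rot"]).as_matrix()
    print(round(s["clock"],2),s["ee_pos"].round(1),np.degrees(s["ee_rot"]).round(1),s["contact_force"].round(2),round(s["width"],3));return s["ee_pos"],R
def to(target): # shift in tool axes, m
    p,R=tool();print("shift",(R.T@(np.array(target)-p)/1000).round(4))
E
python3 -c "
from plan import *
to([503.7,107.4,206])"
```

```text
clock: 0.82
ee_pos: [625.0, -0.0, 206.4]
ee_rot: [-3.142, -0.0, 0.954]
contact_force: [-0.5, 0.3, 0.2]
width: 0.301
grip_force: 0.0
clock: 1.23
ee_pos: [625.0, 0.0, 206.4]
ee_rot: [-3.142, -0.0, 0.343]
contact_force: [-0.1, 0.7, -0.9]
width: 0.28
grip_force: 0.0
clock: 1.65
ee_pos: [625.0, 0.2, 206.4]
ee_rot: [3.142, 0.0, -0.216]
contact_force: [-0.5, -0.6, 0.3]
width: 0.279
grip_force: 0.0
1.65 [6.250e+02 2.000e-01 2.064e+02] [180.    0.  -12.4] [-0.48 -0.62  0.31] 0.279
shift [-0.1415 -0.0787  0.0004]
```

```bash
python3 -m pendant '[[-0.44,[-0.0283,-0.0157,0],[0,0,0]],[-0.44,[-0.0283,-0.0157,0],[0,0,0]],[-0.44,[-0.0283,-0.0157,0],[0,0,0]],[-0.44,[-0.0283,-0.0157,0],[0,0,0]],[-0.44,[-0.0283,-0.0157,0],[0,0,0]]]'
python3 -m pendant '[[-0.44,[0,0,0],[0,4,0]],[-0.44,[0,0,0],[0,0,0]],[-0.44,[0,0,0],[0,0,0]]]'
python3 -c "
from plan import *
st,c=locate('wrist',(600.5,87),'pics/w1.png')
locate('scene',(600.5,87))
to([503.7,107.4,90]);to([503.7,107.4,62.5])"
```

```text
clock: 2.07
ee_pos: [501.6, 107.0, 206.4]
ee_rot: [-3.141, -0.0, -0.209]
contact_force: [1.0, 0.7, -0.5]
width: 0.279
grip_force: 0.0
clock: 2.32
ee_pos: [502.5, 106.8, 206.8]
ee_rot: [-3.141, -0.07, -0.208]
contact_force: [0.6, -0.5, 0.3]
width: 0.279
grip_force: 0.0
wrist stand [600.   87.9] 418 0.29 cup [562.9  95.4] 170 0.39 rel [-37.1   7.5]
scene stand [601.7  85.8] 96 1.87 cup [562.8  94.4] 39 1.46 rel [-39.    8.7]
2.42 [503.4 106.  206.6] [-180.   -4.  -12.] [ 0.48 -0.52  0.37] 0.278
shift [-0.0081 -0.0014  0.1163]
2.42 [503.4 106.  206.6] [-180.   -4.  -12.] [ 0.48 -0.52  0.37] 0.278
shift [-0.0101 -0.0014  0.1438]
```

View pics/w1.png

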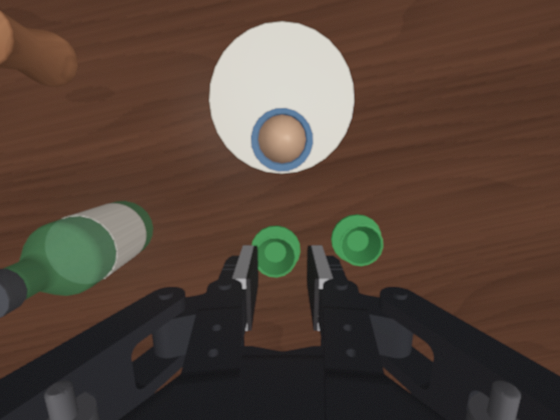

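The picture shows the stand at (282,97), the blue cup at (282,139) in line with the fingers' centre column at 283, and the green cups below. I descend behind the stand.

```bash
python3 -m pendant '[[-0.44,[-0.002,-0.0003,0.029],[0,0,0]],[-0.44,[-0.002,-0.0003,0.029],[0,0,0]],[-0.44,[-0.002,-0.0003,0.029],[0,0,0]],[-0.44,[-0.002,-0.0003,0.029],[0,0,0]],[-0.44,[-0.002,-0.0003,0.026],[0,0,0]]]'
python3 -m pendant '[[-0.44,[0,0,0],[0,0,0]],[-0.44,[0,0,0],[0,0,0]],[-0.44,[0,0,0],[0,0,0]]]'
python3 -c "
from plan import *
locate('wrist',(600.5,87),'pics/w2.png');locate('side',(600.5,87),'pics/s2.png')
st=np.array([600.5,87.1]);d=np.array([.978,-.208])
to([*(st-95*d),62.5]);to([*(st-79*d),62.5])
s=cv2.imread('pics/s2.png')[130:280,140:340];cv2.imwrite('pics/m2.png',np.vstack([cv2.resize(s,(400,300),interpolation=2),cv2.resize(cv2.imread('pics/w2.png'),(400,300))]))"
```

```text
clock: 2.83
ee_pos: [503.5, 106.8, 62.1]
ee_rot: [3.141, -0.069, -0.211]
contact_force: [0.8, 0.1, 0.0]
width: 0.277
grip_force: 0.0
clock: 3.08
ee_pos: [504.1, 107.2, 65.1]
ee_rot: [-3.141, -0.07, -0.211]
contact_force: [1.0, -0.0, -0.5]
width: 0.279
grip_force: 0.0
wrist stand [600.8  87.8] 532 0.67 cup [563.2  95.4] 328 0.22 rel [-37.6   7.6]
side stand [598.2  87. ] 79 1.6 cup [524.8 112.5] 17 1.64 rel [-73.4  25.4]
3.18 [504.3 107.8  65.6] [-179.9   -4.1  -12. ] [-0.05  0.17  0.96] 0.282
shift [0.0032 0.0002 0.0033]
3.18 [504.3 107.8  65.6] [-179.9   -4.1  -12. ] [-0.05  0.17  0.96] 0.282
shift [0.0192 0.0002 0.0045]
```

View pics/m2.png

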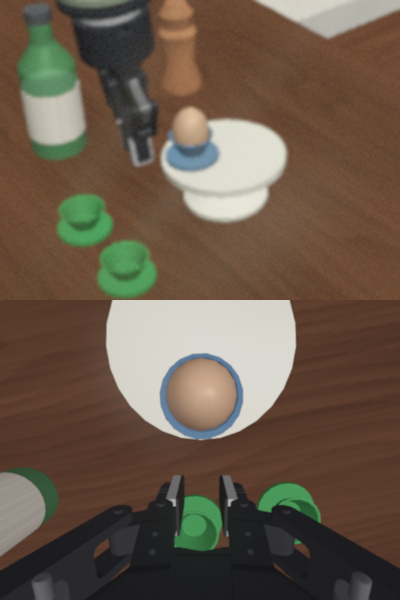

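The side crop shows the fingertips just behind the cup at stand-top level, and the wrist view shows the cup centred ahead of the gap. I go 3 mm lower and up to near contact.

```bash
python3 -m pendant '[[-0.44,[0,0,0.0028],[0,0,0]],[-0.44,[0.004,0,0.0003],[0,0,0]],[-0.44,[0.004,0,0.0003],[0,0,0]],[-0.44,[0.004,0,0.0003],[0,0,0]],[-0.44,[0,0,0],[0,0,0]]]'
python3 -m pendant '[[-0.44,[0,0,0],[0,0,0]],[-0.44,[0,0,0],[0,0,0]]]'
python3 -c "
from plan import *
st=np.array([600.5,87.1]);d=np.array([.978,-.208])
to([*(st-80*d),62.5])
for i in range(3): locate('wrist',(600.5,87));tool()"
```

```text
clock: 3.6
ee_pos: [516.2, 104.9, 61.4]
ee_rot: [-3.141, -0.071, -0.21]
contact_force: [-0.3, 0.2, 1.0]
width: 0.276
grip_force: 0.0
clock: 3.77
ee_pos: [515.0, 105.1, 61.1]
ee_rot: [3.142, -0.07, -0.21]
contact_force: [0.1, -0.4, -0.2]
width: 0.278
grip_force: 0.0
3.77 [515.  105.1  61.1] [180.  -4. -12.] [ 0.12 -0.43 -0.2 ] 0.278
shift [ 0.0074 -0.0002 -0.0008]
wrist stand [600.6  87.9] 560 0.64 cup [563.1  95.4] 328 0.28 rel [-37.5   7.6]
3.82 [515.  105.1  61.2] [180.  -4. -12.] [ 0.38  0.05 -0.38] 0.275
wrist stand [600.6  87.8] 559 0.64 cup [563.1  95.4] 331 0.3 rel [-37.5   7.6]
3.87 [515.  105.2  61.2] [180.  -4. -12.] [ 0.93 -0.68  0.28] 0.278
wrist stand [600.6  87.9] 558 0.64 cup [563.1  95.4] 329 0.29 rel [-37.5   7.5]
3.92 [515.  105.1  61.2] [180.  -4. -12.] [ 0.26 -0.89  1.22] 0.283
```

```bash
python3 -m pendant '[[-0.44,[0,0,-0.0016],[0,0,0]],[-0.44,[0.002,0,0.00015],[0,0,0]],[-0.44,[0.002,0,0.00015],[0,0,0]],[-0.44,[0.002,0,0.00015],[0,0,0]],[-0.44,[0,0,0],[0,0,0]]]'
python3 -m pendant '[[-0.44,[0.0015,0,0.0001],[0,0,0]],[-0.44,[0.0015,0,0.0001],[0,0,0]],[-0.44,[0.0015,0,0.0001],[0,0,0]],[-0.44,[0.0015,0,0.0001],[0,0,0]],[-0.44,[0,0,0],[0,0,0]]]'
python3 -c "
from plan import *
to([*(np.array([600.5,87.1])-40*np.array([.978,-.208])),62.5])
locate('wrist',(600.5,87));locate('scene',(600.5,87))"
```

```text
clock: 4.33
ee_pos: [521.4, 103.7, 62.8]
ee_rot: [-3.142, -0.07, -0.21]
contact_force: [-1.5, 0.5, 0.1]
width: 0.282
grip_force: 0.0
clock: 4.75
ee_pos: [527.1, 102.5, 62.8]
ee_rot: [3.142, -0.07, -0.21]
contact_force: [-0.2, 0.5, -0.3]
width: 0.276
grip_force: 0.0
4.75 [527.1 102.5  62.8] [180.  -4. -12.] [-0.23  0.53 -0.3 ] 0.276
shift [ 0.0349 -0.0002  0.0027]
wrist stand [599.9  88. ] 610 0.97 cup [562.2  95.5] 328 0.66 rel [-37.7   7.5]
scene stand [601.7  85.8] 95 1.9 cup [563.   94.6] 41 1.54 rel [-38.7   8.8]
```

```bash
python3 -m pendant '[[-0.44,[0.0015,0,0.0001],[0,0,0]],[-0.44,[0.0015,0,0.0001],[0,0,0]],[-0.44,[0.0015,0,0.0001],[0,0,0]],[-0.44,[0.0015,0,0.0001],[0,0,0]],[-0.44,[0,0,0],[0,0,0]]]'
python3 -c "
from plan import *
tool()
locate('wrist',(600.5,87),'pics/w3.png');locate('scene',(600.5,87));im=cam('side')[0][:,:,::-1][150:250,190:300]
cv2.imwrite('pics/m3.png',np.vstack([cv2.resize(im,(396,360),interpolation=2)[:300],cv2.resize(cv2.imread('pics/w3.png'),(396,297))]))"
```

```text
clock: 5.27
ee_pos: [533.0, 101.3, 62.8]
ee_rot: [3.142, -0.07, -0.21]
contact_force: [0.6, -0.4, -0.7]
width: 0.28
grip_force: 0.0
5.27 [533.  101.3  62.8] [180.  -4. -12.] [ 0.64 -0.35 -0.67] 0.28
wrist stand [600.  88.] 656 1.04 cup [562.   95.2] 400 1.15 rel [-37.9   7.2]
scene stand [601.7  85.8] 97 1.88 cup [563.   94.5] 39 1.52 rel [-38.7   8.8]
```

View pics/m3.png

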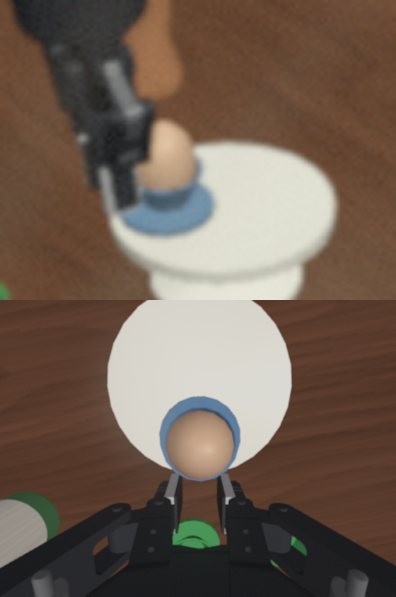

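Nearly touching, and the cup hasn't moved yet. I want a closer look at the finger-to-saucer contact before going on.

```bash
python3 -c "
from plan import *
w=cv2.imread('pics/w3.png')[180:370,190:380]
sc=cam('scene')[0][:,:,::-1][170:240,270:350]
cv2.imwrite('pics/m4.png',np.hstack([cv2.resize(w,(400,400),interpolation=2),cv2.resize(sc,(400,400),interpolation=2)]))"
```

```text
(no output)
```

View pics/m4.png

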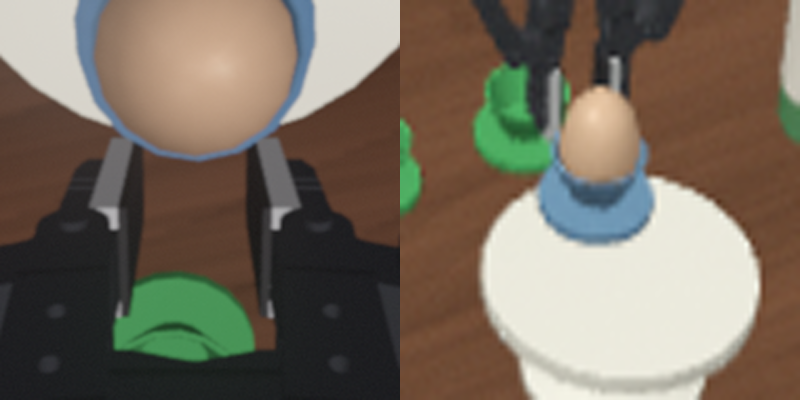

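```bash
python3 -c "
from plan import *
p,R=tool();im,K,Rw,o=cam('wrist')
for z in(62,66,72):
    q=bp(np.array([[254.,246.5],[313.5,246.5]]),K,Rw,o,z)
    print(z,[(R.T@(np.r_[a,z]-p)).round(1) for a in q], [np.round(a-np.array([562.2,95.3]),1) for a in q])
"
```

```text
5.47 [532.6 101.4  62.8] [180.  -4. -12.] [-0.07 -0.25 -0.03] 0.283
62 [array([ -0.9, -16.7,   0.7]), array([-0.9, 17.3,  0.7])] [array([-26.9,  22.6]), array([-34. , -10.6])]
66 [array([  0.7, -16.3,  -3.2]), array([ 0.7, 16.9, -3.2])] [array([-25.7,  22. ]), array([-32.6, -10.5])]
72 [array([  3. , -15.8,  -9. ]), array([ 3.1, 16.3, -9. ])] [array([-24.,  21.]), array([-30.6, -10.3])]
```

The tips (full-frame pixels about (254,246) and (314,246)) are symmetric, 2–4 mm short of the saucer edge. The body stays behind the egg, so I keep pushing gently.

```bash
python3 -m pendant '[[-0.44,[0.0015,0,0.0001],[0,0,0]],[-0.44,[0.0015,0,0.0001],[0,0,0]],[-0.44,[0.0015,0,0.0001],[0,0,0]],[-0.44,[0.0015,0,0.0001],[0,0,0]],[-0.44,[0,0,0],[0,0,0]]]' | head -4
python3 -c "
from plan import *
tool();locate('wrist',(600.5,87));locate('scene',(600.5,87))"
```

```text
clock: 5.93
ee_pos: [538.9, 100.1, 62.8]
ee_rot: [-3.142, -0.07, -0.21]
contact_force: [0.2, -0.1, 0.0]
5.93 [538.9 100.1  62.8] [-180.   -4.  -12.] [ 0.16 -0.06  0.05] 0.281
wrist stand [599.5  88.1] 749 1.21 cup [565.   95.7] 449 1.24 rel [-34.5   7.6]
scene stand [601.5  85.8] 91 1.83 cup [565.6  92.9] 43 1.74 rel [-35.9   7.1]
```

```bash
python3 -m pendant '[[-0.44,[0.0015,0,0.0001],[0,0,0]],[-0.44,[0.0015,0,0.0001],[0,0,0]],[-0.44,[0.0015,0,0.0001],[0,0,0]],[-0.44,[0.0015,0,0.0001],[0,0,0]],[-0.44,[0,0,0],[0,0,0]]]' | head -4
python3 -c "
from plan import *
tool();locate('wrist',(600.5,87),'pics/w5.png');locate('scene',(600.5,87),'pics/s5.png')
s=cv2.imread('pics/s5.png')[170:250,270:360];d=cam('side')[0][:,:,::-1][160:240,200:290]
cv2.imwrite('pics/m5.png',np.hstack([cv2.resize(s,(400,356),interpolation=2),cv2.resize(d,(400,356),interpolation=2)]))"
```

```text
clock: 6.45
ee_pos: [544.8, 98.8, 62.8]
ee_rot: [-3.142, -0.07, -0.21]
contact_force: [0.0, 0.2, -0.3]
6.45 [544.8  98.8  62.8] [-180.   -4.  -12.] [ 0.05  0.16 -0.3 ] 0.28
wrist stand [599.9  88. ] 724 0.69 cup [565.4  95. ] 466 1.18 rel [-34.5   7. ]
scene stand [601.4  85.8] 86 1.73 cup [569.6  93. ] 35 1.55 rel [-31.8   7.1]
```

View pics/m5.png

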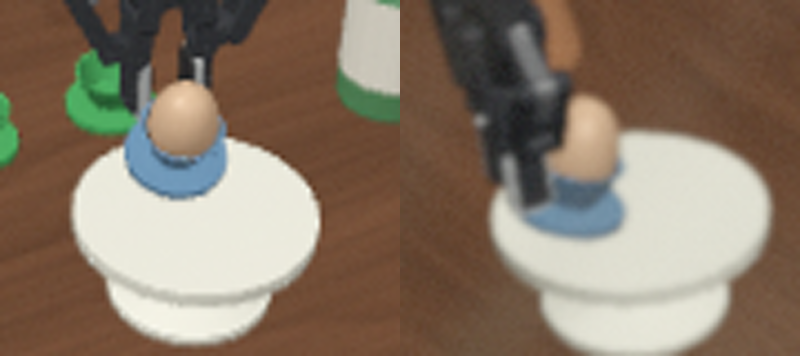

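The scene crop suggests the cup may be leaning a little: the egg top moved more than the saucer, and TCP travel exceeds cup travel. I back off and check where it settles.

```bash
cat >> plan.py <<'E'
def eggtri():
    A=[];b=[]
    for n in("scene","side","wrist"):
        im,K,Rw,o=cam(n);h=cv2.cvtColor(im,cv2.COLOR_RGB2HSV).astype(int)
        gy,gx=np.mgrid[:420,:560];W=bp(np.c_[gx.ravel(),gy.ravel()].astype(float),K,Rw,o,100).reshape(420,560,2)
        m=(h[...,0]<16)&(h[...,1]>55)&(h[...,1]<150)&(h[...,2]>115)&(np.hypot(W[...,0]-590,W[...,1]-87)<75)
        c=big(m);u=(c.max(0)+c.min(0))/2;d=Rw@np.linalg.inv(K)@np.r_[u,1];d/=np.linalg.norm(d)
        if n=="wrist": wd=o+d*((101-o[2])/d[2]);print("wrist egg at z101",wd.round(1),len(c));continue
        P=np.eye(3)-np.outer(d,d);A.append(P);b.append(P@o);print(n,u,len(c),end=' ')
    print("egg tri",np.linalg.solve(sum(A),sum(b)).round(1))
E
python3 -c "
from plan import *
eggtri()"
python3 -m pendant '[[-0.44,[-0.0015,0,-0.0001],[0,0,0]],[-0.44,[-0.0015,0,-0.0001],[0,0,0]],[-0.44,[-0.003,0,-0.0002],[0,0,0]],[-0.44,[-0.004,0,-0.0003],[0,0,0]],[-0.44,[0,0,0],[0,0,0]]]' | head -4
python3 -c "
from plan import *
tool();locate('wrist',(600.5,87),'pics/w6.png');locate('scene',(600.5,87),'pics/s6.png');eggtri()"
```

```text
scene [311. 196.] 48 side [248.  189.5] 82 wrist egg at z101 [573.9  92.7 101. ] 270
egg tri [585.8  82.2 116.1]
clock: 7.17
ee_pos: [533.7, 101.2, 62.8]
ee_rot: [3.141, -0.069, -0.209]
contact_force: [-0.9, 1.0, -0.4]
7.17 [533.7 101.2  62.8] [180.  -4. -12.] [-0.94  0.96 -0.39] 0.279
wrist stand [600.  88.] 657 1.05 cup [562.   94.7] 425 1.18 rel [-38.    6.7]
scene stand [601.4  86. ] 90 1.7 cup [564.1  93.8] 39 1.55 rel [-37.4   7.9]
scene [312. 193.] 64 side [246.5 191.5] 92 wrist egg at z101 [563.8  94.9 101. ] 269
egg tri [580.8  85.3 115.9]
```

The cup rocked and came back, with the egg at x=563.8 again. So the partly open tips sit well above TCP height and were pushing the bowl. I'll retreat, shut the fingers (TCP is then at the tips), and check tip height by a gentle touch on the bare counter.

```bash
python3 -m pendant '[[-0.44,[-0.008,0,-0.0006],[0,0,0]],[-0.44,[-0.008,0,-0.0006],[0,0,0]],[-0.44,[-0.008,0,-0.0006],[0,0,0]],[-0.44,[-0.008,0,-0.0006],[0,0,0]],[-1,[0,0,0],[0,0,0]]]' | head -3
python3 -m pendant '[[-1,[0,0,0],[0,0,0]],[-1,[0,0,0],[0,0,0]],[-1,[0,0,0],[0,0,0]],[-1,[0,0,0.02],[0,0,0]],[-1,[0,0,0.02],[0,0,0]]]'
python3 -m pendant '[[-1,[0,0,0.006],[0,0,0]],[-1,[0,0,0.006],[0,0,0]],[-1,[0,0,0],[0,0,0]],[-1,[0,0,0],[0,0,0]],[-1,[0,0,0],[0,0,0]]]'
python3 -c "
from plan import *
tool();locate('wrist',(600.5,87),'pics/w7.png')"
```

```text
clock: 7.83
ee_pos: [501.3, 108.2, 63.0]
ee_rot: [3.141, -0.069, -0.209]
clock: 8.25
ee_pos: [507.0, 107.4, 23.3]
ee_rot: [-3.14, -0.072, -0.209]
contact_force: [-0.9, 0.4, -0.6]
width: -0.003
grip_force: 0.0
clock: 8.67
ee_pos: [507.2, 107.0, 11.9]
ee_rot: [-3.141, -0.071, -0.21]
contact_force: [0.2, 0.3, -0.0]
width: 0.0
grip_force: 0.0
8.67 [507.2 107.   11.9] [-180.   -4.  -12.] [ 0.21  0.27 -0.01] 0.0
wrist stand [600.7  87.8] 619 0.81 cup [564.  95.] 521 0.23 rel [-36.7   7.2]
```

View pics/w7.png

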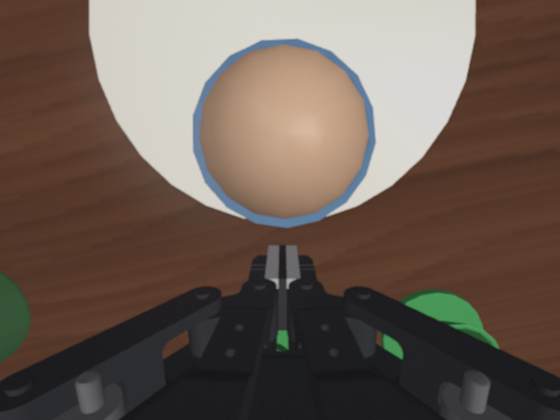

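Fingers are shut, the tip is at (283,246), and the cup is intact and upright in view. Now the touch test.

```bash
python3 -m pendant '[[-1,[0,0,0.003],[0,0,0]],[-1,[0,0,0.003],[0,0,0]],[-1,[0,0,0.002],[0,0,0]],[-1,[0,0,0],[0,0,0]],[-1,[0,0,0],[0,0,0]]]'|head -4
python3 -m pendant '[[-1,[0,0,0.001],[0,0,0]],[-1,[0,0,0],[0,0,0]]]'|head -4
python3 -m pendant '[[-1,[0,0,0.001],[0,0,0]],[-1,[0,0,0],[0,0,0]]]'|head -4
```

```text
clock: 9.13
ee_pos: [507.2, 106.7, 3.0]
ee_rot: [3.141, -0.069, -0.209]
contact_force: [0.7, -0.2, 0.6]
clock: 9.3
ee_pos: [507.3, 106.7, 2.0]
ee_rot: [3.141, -0.07, -0.209]
contact_force: [-0.3, 0.3, 0.4]
clock: 9.47
ee_pos: [507.4, 106.7, 1.0]
ee_rot: [3.142, -0.07, -0.209]
contact_force: [0.9, 0.2, -0.3]
```

```bash
python3 -m pendant '[[-1,[0,0,0.001],[0,0,0]],[-1,[0,0,0],[0,0,0]]]'|head -4
python3 -m pendant '[[-1,[0,0,0.001],[0,0,0]],[-1,[0,0,0],[0,0,0]]]'|head -4
python3 -m pendant '[[-1,[0,0,0.0005],[0,0,0]],[-1,[0,0,0],[0,0,0]]]'|head -4
```

```text
clock: 9.63
ee_pos: [507.5, 106.8, 0.0]
ee_rot: [3.142, -0.07, -0.209]
contact_force: [-0.5, -0.1, 0.2]
clock: 9.8
ee_pos: [507.5, 106.7, -1.0]
ee_rot: [3.142, -0.07, -0.209]
contact_force: [-0.9, -0.0, 0.1]
clock: 9.97
ee_pos: [507.6, 106.7, -1.4]
ee_rot: [3.142, -0.07, -0.209]
contact_force: [-0.4, -0.3, -0.6]
```

Still no contact at −1.4, so the true tips are a bit above the reported TCP. I continue in 1 mm steps.

```bash
for i in 1; do :; done
python3 -m pendant '[[-1,[0,0,0.001],[0,0,0]],[-1,[0,0,0],[0,0,0]]]'|head -4|grep -v rot
python3 -m pendant '[[-1,[0,0,0.001],[0,0,0]],[-1,[0,0,0],[0,0,0]]]'|head -4|grep -v rot
python3 -m pendant '[[-1,[0,0,0.001],[0,0,0]],[-1,[0,0,0],[0,0,0]]]'|head -4|grep -v rot
```

```text
clock: 10.13
ee_pos: [507.7, 106.7, -2.5]
contact_force: [-0.0, 0.3, 0.7]
clock: 10.3
ee_pos: [507.7, 106.7, -3.5]
contact_force: [-0.2, -0.9, 0.1]
clock: 10.47
ee_pos: [507.8, 106.6, -4.5]
contact_force: [1.0, -0.5, -1.0]
```

```bash

python3 -m pendant '[[-1,[0,0,0.001],[0,0,0]],[-1,[0,0,0],[0,0,0]]]'|head -4|grep -v rot
python3 -m pendant '[[-1,[0,0,0.001],[0,0,0]],[-1,[0,0,0],[0,0,0]]]'|head -4|grep -v rot
python3 -m pendant '[[-1,[0,0,0.001],[0,0,0]],[-1,[0,0,0],[0,0,0]]]'|head -4|grep -v rot
python3 -c "
from plan import *
d=cam('side')[0][:,:,::-1][160:260,170:290];cv2.imwrite('pics/s8.png',cv2.resize(d,(720,600),interpolation=2))"
```

```text
clock: 10.63
ee_pos: [507.9, 106.6, -5.5]
contact_force: [0.4, 0.6, -0.6]
clock: 10.8
ee_pos: [507.9, 106.7, -6.5]
contact_force: [-0.6, 0.4, 0.7]
clock: 10.97
ee_pos: [508.0, 106.6, -7.5]
contact_force: [-0.6, 0.9, 0.2]
```

View pics/s8.png

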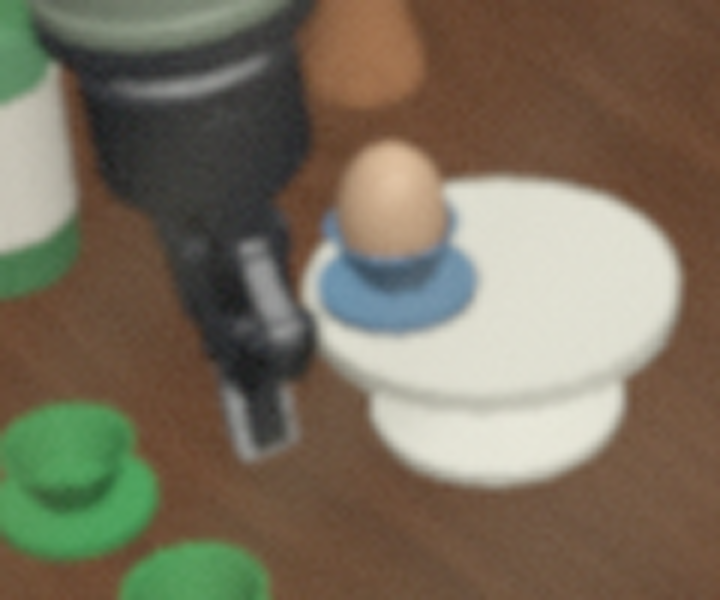

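The shut tip's bottom centre is at side pixel (214,236). I solve for its height.

```bash
python3 -c "
from plan import *
p,R=tool();im,K,Rw,o=cam('side')
for z in (-7.5,0,4,8,12):
    X=Rw.T@(np.r_[p[:2]+ (z-p[2])*np.array([-.07,.015]),z]-o);u=K@X/X[2];print(z,u[:2].round(1))
print([ (z,bp(np.array([[214.2,235.8]]),K,Rw,o,z).round(1)) for z in (0,8,12,20)])
im,K,Rw,o=cam('wrist')
for x in (0,11):
  for z in (0,-5,-10,-15):
    X=Rw.T@(R@np.array([x,0,z])+p-o);u=K@X/X[2];print(x,z,u[:2].round(1))
"
```

```text
11.02 [508.  106.6  -7.4] [180.  -4. -12.] [0.38 0.73 0.17] 0.0
-7.5 [215.7 241.9]
0 [215.2 239.4]
4 [214.9 238. ]
8 [214.6 236.7]
12 [214.4 235.3]
[(0, array([[512.9, 119.1]])), (8, array([[507.9, 110.1]])), (12, array([[505.4, 105.6]])), (20, array([[500.4,  96.6]]))]
0 0 [283.2 245.5]
0 -5 [283.3 248.9]
0 -10 [283.3 252.5]
0 -15 [283.3 256.2]
11 0 [283.3 227.2]
11 -5 [283.3 230.1]
11 -10 [283.3 233.1]
11 -15 [283.4 236.4]
```

Vision suggests the real tips are well over 10 mm above the reported TCP. I'll continue the touch to get the exact offset.

```bash

python3 -m pendant '[[-1,[0,0,0.001],[0,0,0]],[-1,[0,0,0.001],[0,0,0]],[-1,[0,0,0],[0,0,0]]]'|head -4|grep -v rot
python3 -m pendant '[[-1,[0,0,0.001],[0,0,0]],[-1,[0,0,0],[0,0,0]]]'|head -4|grep -v rot
python3 -m pendant '[[-1,[0,0,0.001],[0,0,0]],[-1,[0,0,0],[0,0,0]]]'|head -4|grep -v rot
python3 -m pendant '[[-1,[0,0,0.001],[0,0,0]],[-1,[0,0,0],[0,0,0]]]'|head -4|grep -v rot
```

```text
clock: 11.37
ee_pos: [508.1, 106.6, -9.5]
contact_force: [-0.4, 0.4, 0.1]
clock: 11.53
ee_pos: [508.2, 106.6, -10.5]
contact_force: [-0.4, -0.0, 0.2]
clock: 11.7
ee_pos: [508.3, 106.6, -11.4]
contact_force: [0.6, -0.0, 0.0]
clock: 11.87
ee_pos: [508.4, 106.6, -12.5]
contact_force: [0.5, -0.2, 0.1]
```

```bash

python3 -m pendant '[[-1,[0,0,0.001],[0,0,0]],[-1,[0,0,0],[0,0,0]]]'|head -4|grep -v rot
python3 -m pendant '[[-1,[0,0,0.001],[0,0,0]],[-1,[0,0,0],[0,0,0]]]'|head -4|grep -v rot
python3 -m pendant '[[-1,[0,0,0.001],[0,0,0]],[-1,[0,0,0],[0,0,0]]]'|head -4|grep -v rot
python3 -m pendant '[[-1,[0,0,0.001],[0,0,0]],[-1,[0,0,0],[0,0,0]]]'|head -4|grep -v rot
```

```text
clock: 12.03
ee_pos: [508.4, 106.5, -13.5]
contact_force: [0.8, -0.5, 0.2]
clock: 12.2
ee_pos: [508.5, 106.5, -14.4]
contact_force: [0.6, -0.2, -0.2]
clock: 12.37
ee_pos: [508.5, 106.5, -15.4]
contact_force: [-0.8, 0.4, -0.5]
clock: 12.53
ee_pos: [508.6, 106.5, -16.5]
contact_force: [0.1, 0.3, -0.6]
```

```bash

python3 -m pendant '[[-1,[0,0,0.001],[0,0,0]],[-1,[0,0,0],[0,0,0]]]'|head -4|grep -v rot
python3 -m pendant '[[-1,[0,0,0.001],[0,0,0]],[-1,[0,0,0],[0,0,0]]]'|head -4|grep -v rot
python3 -m pendant '[[-1,[0,0,0.001],[0,0,0]],[-1,[0,0,0],[0,0,0]]]'|head -4|grep -v rot
python3 -m pendant '[[-1,[0,0,0.001],[0,0,0]],[-1,[0,0,0],[0,0,0]]]'|head -4|grep -v rot
```

```text
clock: 12.7
ee_pos: [508.7, 106.5, -17.4]
contact_force: [0.8, 0.2, -0.3]
clock: 12.87
ee_pos: [508.8, 106.5, -18.4]
contact_force: [0.3, 0.0, -0.2]
clock: 13.03
ee_pos: [508.8, 106.5, -19.4]
contact_force: [-0.7, 0.4, 0.2]
clock: 13.2
ee_pos: [508.9, 106.4, -20.4]
contact_force: [-0.0, 0.2, -0.3]
```

```bash
python3 -c "
from plan import *
p,R=tool();im,K,Rw,o=cam('side')
h=cv2.cvtColor(cv2.GaussianBlur(im,(3,3),0),cv2.COLOR_RGB2HSV);
for v in range(226,252,1): print(v,' '.join('%3d'%x for x in h[v,204:226:1,1]))
for z in (-20,0,4): 
    X=Rw.T@(np.r_[p[:2]+(z-p[2])*np.array([-.07,.015]),z]-o);u=K@X/X[2];print(z,u[:2].round(1))
"
```

```text
13.2 [508.9 106.4 -20.4] [180.  -4. -12.] [-0.02  0.18 -0.34] -0.001
226 129 114  90  57  18   6   6   6  13  12  12  17  15  18  21  29  45  66  86 101 103 104
227 131 118  94  61  27   5   5   6  12  18  23  21  18  16  30  43  62  84  99 102 104 103
228 130 121 100  64  26   7   8  15  23  17  21  14  12  20  36  57  81  97 103 101 103 101
229 129 124 105  66  26   8   6  12  15  16  14  13  15  21  38  60  86 101 103 102 104 102
230 131 125 108  68  28   7   7   6  13   9  13  12  14  19  32  55  81  99 103 102 100 102
231 130 126 110  73  32  10   4   5   7   9   8  12  14  16  27  47  74  95 101 100 102  99
232 128 125 114  83  41  12   6   7   9  12  12  12  14  17  20  40  69  92 100  99 102  99
233 125 125 119  95  49  14   6   7   9  15  16  15  18  14  21  38  66  90  99  99 102 102
234 126 125 123 101  56  19   6   4   8  11  15  15  18  15  20  37  63  87  99 100 102 104
235 129 127 121 106  70  29   8   6   5  13  19  15  15  16  23  38  61  85 100 102 102 104
236 129 126 123 111  80  39  12   6   7   9  18  18  14  19  24  36  59  84  99 102 106 109
237 129 125 122 117
[... 710 characters left out ...]
13 111
245 119 114 112 112 114 116 114 113 112 111 113 112 110 111 111 112 111 113 112 115 113 110
246 118 115 114 113 114 114 112 110 112 112 114 114 113 112 112 113 112 112 111 114 115 113
247 119 117 117 114 112 112 112 110 109 113 114 114 113 112 114 115 113 113 112 115 117 115
248 114 112 112 113 111 108 108 111 110 110 110 114 114 114 115 114 114 115 116 117 118 117
249  93  92  96 102 103 106 108 109 112 111 112 114 114 113 113 114 116 116 117 118 118 118
250  96  97  96  92  90  89  98 104 107 109 113 112 112 112 114 115 115 115 117 119 119 117
251 102 101 102 101  97  95  91  89  98 108 112 111 113 113 115 115 116 117 119 122 120 118
-20 [216.5 246. ]
0 [215.2 239.4]
4 [214.9 238. ]
```

The pad's lower end is at row about 240, which is counter level, so tips ≈ TCP + 19 mm. Contact is imminent, so two or three finer steps.

```bash

python3 -m pendant '[[-1,[0,0,0.0007],[0,0,0]],[-1,[0,0,0],[0,0,0]]]'|head -4|grep -v rot
python3 -m pendant '[[-1,[0,0,0.0007],[0,0,0]],[-1,[0,0,0],[0,0,0]]]'|head -4|grep -v rot
python3 -m pendant '[[-1,[0,0,0.0007],[0,0,0]],[-1,[0,0,0],[0,0,0]]]'|head -4|grep -v rot
```

```text
clock: 13.42
ee_pos: [508.9, 106.4, -21.1]
contact_force: [0.3, 0.8, -0.2]
clock: 13.58
ee_pos: [509.0, 106.4, -21.8]
contact_force: [0.8, -0.1, 0.5]
clock: 13.75
ee_pos: [509.0, 106.4, -22.5]
contact_force: [-0.2, 0.4, -0.1]
```

```bash

python3 -m pendant '[[-1,[0,0,0.0007],[0,0,0]],[-1,[0,0,0],[0,0,0]]]'|head -4|grep -v rot
python3 -m pendant '[[-1,[0,0,0.0007],[0,0,0]],[-1,[0,0,0],[0,0,0]]]'|head -4|grep -v rot
python3 -c "
from plan import *
p,R=tool();im,K,Rw,o=cam('side')
h=cv2.cvtColor(cv2.GaussianBlur(im,(3,3),0),cv2.COLOR_RGB2HSV);
for v in range(236,246): print(v,' '.join('%3d'%x for x in h[v,206:224,1]))"
```

```text
clock: 13.92
ee_pos: [509.1, 106.4, -23.2]
contact_force: [0.7, -0.7, -0.2]
clock: 14.08
ee_pos: [509.1, 106.4, -23.9]
contact_force: [-0.9, 0.3, 0.4]
14.08 [509.1 106.4 -23.9] [180.  -4. -12.] [-0.87  0.31  0.38] 0.0
236 125 113  79  34  10   8   9  12  15  15  22  20  21  29  49  78 101 104
237 124 114  88  44  14   6   7  14  17  15  21  23  22  27  45  77  98 102
238 122 117 100  58  23   8   9  14  16  17  23  27  29  34  53  80  97 104
239 122 119 107  76  36  14  10  12  17  21  25  37  41  51  71  87 100 105
240 122 122 114  93  55  27  16  15  19  29  41  52  62  74  85  96 102 104
241 122 121 116 104  77  45  29  28  36  46  61  76  86  90  96 101 104 105
242 121 118 115 110  94  73  59  58  64  74  87  94  98 101 104 105 105 106
243 117 116 115 114 106  96  91  90  95 100 103 105 106 106 107 108 109 109
244 115 113 114 114 110 109 107 108 109 108 108 109 111 111 109 109 109 110
245 114 112 114 112 112 111 111 111 111 108 107 108 112 113 111 111 111 109
```

Visible bottom contour belongs to the near corner of the finger pair, not its centre. I redo the estimate by projecting the four bottom corners.

```bash
python3 -c "
from plan import *
p,R=tool();im,K,Rw,o=cam('side');iw,K2,Rw2,o2=cam('wrist')
pr=lambda X,K,Rw,o:(lambda u:(u/u[2])[:2].round(1))(K@(Rw.T@(X-o)))
for k in (15,19,23,27):
    print(k,'tipz',(R@np.array([0,0,-k])+p)[2].round(1),[pr(R@np.array([x,y,-k])+p,K,Rw,o).tolist() for x in(-11,11) for y in(-8,8)],'wr',pr(R@np.array([11,0,-k])+p,K2,Rw2,o2))
g=cv2.cvtColor(iw,cv2.COLOR_RGB2GRAY);print(g[215:300,283].tolist());print(g[215:300,274].tolist());print(g[252,255:312].tolist())"
```

```text
14.13 [509.1 106.4 -23.9] [180.  -4. -12.] [ 0.19 -0.6  -0.58] 0.001
15 tipz -8.9 [[210.0, 242.1], [212.5, 246.0], [219.0, 238.7], [221.6, 242.6]] wr [283.4 236.4]
19 tipz -4.9 [[209.8, 240.7], [212.3, 244.7], [218.7, 237.4], [221.3, 241.3]] wr [283.4 239.2]
23 tipz -0.9 [[209.5, 239.4], [212.0, 243.4], [218.5, 236.1], [221.1, 240.0]] wr [283.5 242.1]
27 tipz 3.1 [[209.2, 238.1], [211.7, 242.0], [218.2, 234.7], [220.8, 238.6]] wr [283.5 245.1]
[104, 104, 104, 104, 104, 103, 103, 110, 135, 156, 161, 160, 160, 160, 159, 159, 159, 158, 158, 158, 158, 158, 158, 157, 157, 158, 157, 156, 156, 155, 155, 155, 155, 154, 155, 153, 154, 153, 153, 152, 152, 151, 151, 151, 151, 150, 151, 150, 150, 149, 149, 149, 149, 148, 148, 147, 147, 147, 145, 146, 145, 144, 143, 143, 142, 141, 141, 140, 140, 139, 138, 137, 136, 135, 135, 134, 133, 132, 131, 130, 129, 128, 127, 126, 124]
[104, 106, 105, 106, 105, 105, 113, 137, 157, 160, 160, 159, 159, 159, 158, 158, 158, 158, 157, 157, 157, 157, 156, 156, 156, 156, 156, 155, 155, 155, 154, 154, 154, 153, 153, 153, 152, 153, 151, 151, 151, 151, 151, 150, 150, 149, 149, 149, 148, 148, 148, 147, 146, 147, 146, 146, 145, 145, 145, 143, 142, 143, 142, 141, 141, 139, 139, 138, 137, 137, 136, 136, 134, 133, 132, 131, 131, 130, 128, 127, 127, 124, 123, 122, 120]
[149, 150, 149, 150, 150, 150, 150, 150, 150, 150, 151, 151, 152, 151, 151, 151, 151, 152, 152, 153, 152, 152, 152, 152, 153, 153, 153, 153, 153, 154, 154, 153, 154, 154, 154, 154, 154, 155, 154, 154, 154, 154, 154, 154, 155, 155, 155, 154, 155, 155, 155, 154, 155, 155, 155, 155, 154]
```

Corner fit (row 242.5) and wrist tip row 246 agree: the true fingertip is about 27 mm above the reported TCP (tip ≈ +2.5 mm now). So pushing with tips at 64 mm needs TCP z ≈ 37.5. Raising straight up to that.

```bash
python3 -m pendant '[[-1,[0,0,-0.02],[0,0,0]],[-1,[0,0,-0.02],[0,0,0]],[-1,[0,0,-0.0205],[0,0,0]],[-1,[0,0,0],[0,0,0]],[-1,[0,0,0],[0,0,0]]]'|head -4
python3 -c "
from plan import *
p,R=tool();s,c=locate('wrist',(600.5,87));locate('scene',(600.5,87));eggtri()
iw,K2,Rw2,o2=cam('wrist');im,K,Rw,o=cam('side')
h=cv2.cvtColor(iw,cv2.COLOR_RGB2HSV)
print(h[225:262,274,1].tolist(),h[225:262,274,2].tolist())
h=cv2.cvtColor(cv2.GaussianBlur(im,(3,3),0),cv2.COLOR_RGB2HSV)
for v in range(212,228): print(v,' '.join('%3d'%x for x in h[v,204:224,1]))
pr=lambda X,K,Rw,o:(lambda u:(u/u[2])[:2].round(1))(K@(Rw.T@(X-o)))
for k in (23,25,27,29):
    print(k,'tipz',(R@np.array([0,0,-k])+p)[2].round(1),[pr(R@np.array([x,y,-k])+p,K,Rw,o).tolist() for x in(-11,11) for y in(-8,8)],'wr',pr(R@np.array([11,-4,-k])+p,K2,Rw2,o2))
"
```

```text
clock: 14.65
ee_pos: [505.6, 107.7, 37.4]
ee_rot: [-3.14, -0.071, -0.209]
contact_force: [0.1, -0.9, -0.4]
14.65 [505.6 107.7  37.4] [-179.9   -4.1  -12. ] [ 0.09 -0.85 -0.41] -0.004
wrist stand [600.8  87.8] 555 0.66 cup [563.6  95.1] 401 0.31 rel [-37.3   7.4]
scene stand [601.7  85.7] 98 1.85 cup [563.1  94.7] 40 1.54 rel [-38.6   9. ]
scene [312. 193.] 58 side [242.  191.5] 84 wrist egg at z101 [564.5  95.1 101. ] 363
egg tri [574.8  91.2 112.8]
[119, 117, 120, 117, 117, 117, 120, 120, 119, 122, 119, 120, 122, 123, 122, 123, 123, 121, 121, 91, 32, 5, 5, 5, 5, 5, 5, 5, 5, 2, 5, 5, 5, 5, 5, 5, 2] [88, 87, 85, 85, 85, 85, 85, 85, 86, 86, 88, 89, 90, 91, 92, 93, 93, 95, 93, 92, 97, 106, 108, 108, 107, 108, 108, 107, 108, 108, 107, 108, 108, 108, 107, 107, 107]
212  29   8   4   2  10  18  19  19  17   3  12  37  81 119 128 104  58  29  17  13
213  36  10   4   2   6  18  20  15  13   3  13  37  74 113 127 110  67  34  20  15
214  44  12   4   2   3  13  20  20  14   4  13  36  69 105 125 118  82  43  24  17
215  52  17   4   2   3  12  19  19  14   4  11  29  57  94 124 125  96  56  
[... 694 characters left out ...]
 130 131 128 125 125 129 124 123 124 123 120 118 115 114 112 109 111
225 131 131 130 129 126 125 126 130 130 126 124 122 123 119 118 114 112 113 111 108
226 130 130 129 126 125 125 129 133 131 129 125 124 120 118 114 114 113 111 110 110
227 131 130 128 128 126 126 130 130 129 130 125 121 117 114 111 110 111 111 110 106
23 tipz 60.3 [[205.1, 217.9], [207.7, 221.8], [214.5, 214.6], [217.1, 218.4]] wr [273.6 241.5]
25 tipz 62.3 [[205.0, 217.2], [207.5, 221.0], [214.3, 213.8], [217.0, 217.6]] wr [273.5 243. ]
27 tipz 64.3 [[204.8, 216.4], [207.4, 220.3], [214.2, 213.1], [216.8, 216.9]] wr [273.4 244.6]
29 tipz 66.3 [[204.7, 215.7], [207.2, 219.6], [214.1, 212.4], [216.7, 216.2]] wr [273.3 246.2]
```

Side and wrist give tip height 62–64.5 mm, which is in the window, and the lateral alignment is within 0.3 mm. I advance.

```bash
python3 -m pendant '[[-1,[0.004,0,0.0003],[0,0,0]],[-1,[0.004,0,0.0003],[0,0,0]],[-1,[0.004,0,0.0003],[0,0,0]],[-1,[0.003,0,0.0002],[0,0,0]],[-1,[0,0,0],[0,0,0]]]'|grep -v rot|head -3
python3 -m pendant '[[-1,[0.0015,0,0.0001],[0,0,0]],[-1,[0.0015,0,0.0001],[0,0,0]],[-1,[0.0015,0,0.0001],[0,0,0]],[-1,[0.0015,0,0.0001],[0,0,0]],[-1,[0,0,0],[0,0,0]]]'|grep -v rot|head -3
python3 -c "
from plan import *
tool();locate('wrist',(600.5,87));locate('scene',(600.5,87));eggtri()"
```

```text
clock: 15.42
ee_pos: [520.5, 103.9, 36.5]
contact_force: [-0.9, -0.1, -0.6]
clock: 15.83
ee_pos: [525.8, 102.9, 36.5]
contact_force: [-0.5, -0.2, 0.3]
15.83 [525.8 102.9  36.5] [180.  -4. -12.] [-0.47 -0.16  0.31] 0.001
wrist stand [600.5  87.9] 654 0.98 cup [563.   94.9] 553 1.15 rel [-37.5   7. ]
scene stand [602.   85.5] 92 1.73 cup [564.9  93.4] 42 1.59 rel [-37.1   7.8]
scene [312. 193.] 58 side [245.5 191.5] 95 wrist egg at z101 [564.4  95.  101. ] 343
egg tri [579.5  86.6 115.2]
```

```bash
python3 -m pendant '[[-1,[0,0,-0.001],[0,0,0]],[-1,[0.0015,0,0.0001],[0,0,0]],[-1,[0.0015,0,0.0001],[0,0,0]],[-1,[0.0015,0,0.0001],[0,0,0]],[-1,[0.0015,0,0.0001],[0,0,0]]]'|grep -v rot|head -3
python3 -c "
from plan import *
tool();locate('wrist',(600.5,87));locate('scene',(600.5,87));eggtri()"
```

```text
clock: 16.5
ee_pos: [531.5, 101.6, 37.5]
contact_force: [-2.3, 0.5, 0.3]
16.5 [531.5 101.6  37.5] [180.  -4. -12.] [-2.25  0.51  0.33] -0.001
wrist stand [600.9  87.8] 675 0.95 cup [568.9  93.7] 491 1.11 rel [-32.    5.9]
scene stand [601.6  85.8] 91 1.82 cup [570.4  92.6] 42 1.56 rel [-31.2   6.8]
scene [312.5 194. ] 60 side [247.  190.5] 90 wrist egg at z101 [570.4  93.6 101. ] 340
egg tri [583.5  85.9 115.8]
```

The cup now follows 1:1 (TCP 5.8 mm, saucer 5.8, egg 6.0), so it is sliding upright. Continuing.

```bash
python3 -m pendant '[[-1,[0.0015,0,0.0001],[0,0,0]],[-1,[0.0015,0,0.0001],[0,0,0]],[-1,[0.0015,0,0.0001],[0,0,0]],[-1,[0.0015,0,0.0001],[0,0,0]],[-1,[0.0015,0,0.0001],[0,0,0]]]'|grep -v rot|head -3
python3 -c "
from plan import *
tool();locate('wrist',(600.5,87));locate('scene',(600.5,87));eggtri()"
```

```text
clock: 17.17
ee_pos: [538.9, 100.0, 37.6]
contact_force: [-1.2, -0.2, 0.5]
17.17 [538.9 100.   37.6] [180.  -4. -12.] [-1.19 -0.2   0.49] -0.002
wrist stand [600.6  87.9] 652 0.71 cup [576.4  92.1] 509 1.1 rel [-24.2   4.3]
scene stand [601.3  85.9] 87 1.64 cup [577.5  90.5] 35 1.54 rel [-23.8   4.5]
scene [314.  196.5] 56 side [252.5 190. ] 97 wrist egg at z101 [577.7  92.1 101. ] 339
egg tri [594.6  82.3 115.6]
```

```bash
python3 -m pendant '[[-1,[0.0015,0,0.0001],[0,0,0]],[-1,[0.0015,0,0.0001],[0,0,0]],[-1,[0.0015,0,0.0001],[0,0,0]],[-1,[0.0015,0,0.0001],[0,0,0]],[-1,[0.0015,0,0.0001],[0,0,0]]]'|grep -v rot|head -3
python3 -m pendant '[[-1,[0.0012,0,0.0001],[0,0,0]],[-1,[0.0012,0,0.0001],[0,0,0]],[-1,[0.0012,0,0.0001],[0,0,0]],[-1,[0.0012,0,0.0001],[0,0,0]]]'|grep -v rot|head -3
python3 -c "
from plan import *
tool();locate('wrist',(600.5,87));locate('scene',(600.5,87));eggtri()"
```

```text
clock: 17.83
ee_pos: [546.3, 98.5, 37.6]
contact_force: [-0.8, 0.3, 0.6]
clock: 18.17
ee_pos: [550.9, 97.5, 37.5]
contact_force: [-0.8, 0.5, 0.9]
18.17 [550.9  97.5  37.5] [-180.   -4.  -12.] [-0.77  0.54  0.94] -0.0
wrist stand [599.6  88.1] 778 0.74 cup [588.4  89.6] 490 1.11 rel [-11.2   1.6]
scene stand [601.6  85.7] 87 1.66 cup [589.   87.3] 36 1.41 rel [-12.6   1.5]
scene [316.5 199. ] 61 side [259.5 188.5] 105 wrist egg at z101 [589.7  89.4 101. ] 338
egg tri [609.4  78.5 117.3]
```

```bash
python3 -m pendant '[[-1,[0.0015,0,0.0001],[0,0,0]],[-1,[0.0015,0,0.0001],[0,0,0]],[-1,[0.0015,0,0.0001],[0,0,0]],[-1,[0.0015,0,0.0001],[0,0,0]],[-1,[0.0015,0,0.0001],[0,0,0]]]'|grep -v rot|head -3
python3 -m pendant '[[-1,[0.001,0,0.0001],[0,0,0]],[-1,[0.001,0,0.0001],[0,0,0]],[-1,[0.001,0,0.0001],[0,0,0]],[-1,[0.001,0,0.0001],[0,0,0]],[-1,[0,0,0],[0,0,0]]]'|grep -v rot|head -3
python3 -c "
from plan import *
tool();locate('wrist',(600.5,87));locate('scene',(600.5,87));eggtri()"
```

```text
clock: 18.83
ee_pos: [558.3, 95.9, 37.5]
contact_force: [-1.0, 0.4, 1.2]
clock: 19.25
ee_pos: [562.3, 95.1, 37.4]
contact_force: [-0.5, -0.2, -0.2]
19.25 [562.3  95.1  37.4] [-180.   -4.  -12.] [-0.48 -0.24 -0.18] -0.005
wrist stand [599.6  88.1] 680 0.66 cup [599.9  87.3] 493 1.09 rel [ 0.2 -0.8]
scene stand [601.5  85.6] 83 1.61 cup [601.7  86.9] 35 1.45 rel [0.3 1.2]
scene [316. 202.] 60 side [256.5 187.5] 73 wrist egg at z101 [600.8  87.1 101. ] 337
egg tri [608.2  82.2 112.6]
```

Centred to about 1 mm. I back off horizontally, then rise, and verify.

```bash
python3 -m pendant '[[-1,[-0.002,0,-0.0002],[0,0,0]],[-1,[-0.006,0,-0.0005],[0,0,0]],[-1,[-0.012,0,-0.0009],[0,0,0]],[-1,[-0.02,0,-0.0015],[0,0,0]],[-1,[-0.02,0,-0.0015],[0,0,0]]]'|head -2
python3 -m pendant '[[-1,[0,0,-0.03],[0,0,0]],[-1,[0,0,-0.03],[0,0,0]],[-1,[0,0,-0.03],[0,0,0]],[-1,[0,0,-0.03],[0,0,0]],[-1,[0,0,0],[0,0,0]]]'|head -4
python3 -c "
from plan import *
tool();locate('wrist',(600.5,87));locate('scene',(600.5,87));locate('side',(600.5,87));eggtri()"
```

```text
clock: 19.92
ee_pos: [502.2, 107.6, 37.8]
clock: 20.33
ee_pos: [496.4, 110.0, 162.1]
ee_rot: [-3.138, -0.074, -0.21]
contact_force: [1.6, 1.0, 0.3]
20.33 [496.4 110.  162.1] [-179.8   -4.3  -12. ] [1.59 1.03 0.34] -0.002
wrist stand [599.8  88.1] 454 0.79 cup [601.4  87.1] 217 0.75 rel [ 1.6 -1. ]
scene stand [601.5  85.7] 87 1.59 cup [601.1  86.3] 41 1.55 rel [-0.4  0.6]
side stand [598.1  87.5] 78 1.61 cup [615.1  54.5] 18 2.23 rel [ 17. -33.]
scene [317. 202.] 64 side [251.5 187.5] 55 wrist egg at z101 [603.2  86.6 101. ] 172
egg tri [602.6  90.7 108.2]
```

```bash
python3 -m pendant '[[-1,[0,0,0],[0,0,0]],[-1,[0,0,0],[0,0,0]],[-1,[0,0,0],[0,0,0]],[-1,[0,0,0],[0,0,0]],[-1,[0,0,0],[0,0,0]]]'|head -2
python3 -c "
from plan import *
tool();locate('wrist',(600.5,87));locate('scene',(600.5,87));eggtri()
print(close_job())"
```

```text
clock: 21.05
ee_pos: [495.1, 109.3, 157.4]
21.05 [495.1 109.3 157.4] [180.  -4. -12.] [ 0.68 -0.26 -0.3 ] 0.001
wrist stand [600.1  88. ] 434 0.69 cup [601.7  87.1] 210 0.73 rel [ 1.6 -0.9]
scene stand [601.5  85.6] 87 1.58 cup [601.8  86.9] 35 1.43 rel [0.3 1.2]
scene [315.5 202. ] 52 side [251.5 187.5] 56 wrist egg at z101 [603.2  86.5 101. ] 170
egg tri [601.1  87.8 109.4]
the job is handed in; nothing more can be done
None
```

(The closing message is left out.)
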